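# Fit the riser tube to the workshop air manifold and open the valve

### The job

Take from the wooden rack the riser tube that fits the open push-fit collet on the air manifold, and push it down into the collet, past the tight seal, until you feel it bottom: fully home, pressed firmly but gently, never rammed or leaned on, or the stop will be damaged. Leave it standing there and only then swing the manifold's valve lever all the way over, away from the robot side, to turn the air on. Leave the other two tubes standing undisturbed in the rack.

Things in the scene. Friction and masses are not known exactly. Their poses are not given: they have to be found in the camera images.
- manifold: fixed aluminium air manifold, 64 x 260 mm, 45 mm high, on a 90 x 290 mm foot. Origin: centre of its underside on the bench; z up, y along its length, -x its side towards the robot. On top: at y = +70 mm the grey push-fit collet, 42 x 42 mm, its mouth 105 mm above the bench; at y = -75 mm the valve lever; at y = +12 mm a brass blanking plug 28 mm wide, 12 mm high
- collet_mouth (a point): centre of the collet's round mouth, level with its top face. Vertical bore 17.6 mm wide with a 3 mm lead-in chamfer. A springy seal 14 mm down grips a 16 mm tube: its tip meets the seal 10 to 18 mm down, where the push rises to 6 to 11 N; beyond, it drags with 4 to 7 N and holds the tube. The stop lies deeper, see seat
- seat (a joint): sprung stop deep in the collet (slide, m): about 0 untouched, 0.003 hard down. Its untouched top is 20 to 50 mm below the mouth (varies, not measured), so a tube is home with its tip 23 to 53 mm below the mouth. Its spring adds up to 1.5 N; at the hard end the push rises steeply: stop at about 15 N. A push above about 30 N damages it
- tube_mid: the riser tube that fits: aluminium stem 16 mm in diameter and 120 mm long with a 6 mm tapered tip at its lower end; on it a flange 36 mm in diameter, 6 mm thick, and on that a round head 26 mm in diameter, 22 mm high (148 mm overall). 0.1 to 0.2 kg. Origin: centre of its lower end; z along the tube towards the head. Stands upright in one of the rack's holes
- tube_thick: a riser tube that is too thick: stem 22 mm, flange 42 mm, head 32 mm in diameter, lengths as tube_mid. Origin at its lower end
- tube_thin: a riser tube that is too thin: stem 12 mm, flange 30 mm, head 20 mm in diameter, lengths as tube_mid. Origin at its lower end
- rack: fixed wooden rack 70 x 230 x 35 mm; origin: centre of its underside, y along its row of three holes at y = -75, 0, +75 mm. Holes 26 mm wide and 27 mm deep, so the tubes stand loosely with their lower ends 8 mm and the heads 134 to 156 mm above the bench
- valve (a joint): the valve lever's angle (rad): 0 shut, leaning to the manifold's -x side; 1.0 fully open, leaning to its +x side. It stays where it is left and moves with a push of about 1 N at its ball
- valve_tip (a point): centre of the ball (26 mm in diameter) on the end of the valve lever; a 10 mm rod, 80 mm from the pivot to this point. The pivot lies in the manifold's frame at x = 0, y = -75 mm, 67 mm above the bench, its axis along the manifold's y
Mind the look-alikes: they are no part of the job. Leave any green, orange or red look-alike of the tube_mid alone.

How it is judged:
By the outcome, as a careful person would: the job done as asked, in the order asked, and still so for the second after the job is handed in, with the robot touching nothing.
It also fails if it takes over 53 s, if anything falls off the work surface, if the arm or the gripper's body presses on something with over 40 N, if the wrist force passes 120 N, or if a joint passes its speed limit or range.

### The arm

A 7-joint arm with a two-finger parallel gripper is mounted at the origin on the work surface. World frame = base frame: x ahead of the robot, y to its left, z up, the work surface at z = 0. Lengths are in m, angles in rad, forces in N, time in s.
With the tool pointing down it reaches from about 0.425 to 0.925 m from the base axis. Payload 6.8 kg.
Tool frame: the origin (TCP) lies at the very end of the fingers, on their centre line; the grasp point (between the pads) lies 19 mm behind it; z points along the fingers, x is the direction in which the jaws open and shut, and the axes are right-handed (so a half turn about z gives the same grasp; the last joint's range is limited). The gripper opens to 85 mm and grips with 20 to 120 N. Pads are 22 mm wide; open, the fingers measure 114 mm over their backs; the gripper's body (76 mm by 85 mm) begins 54 mm behind the grasp point. The pads swing forward as they close: fully open they stand 13 mm farther back than shut.
Start: joints at [-0.108, 0.477, 0.022, 1.555, -0.011, 1.109, -0.083], TCP at [0.675, 0, 0.231] pointing down, gripper open.
Joint ranges: [-2.96, 2.96], [-0.34, 2.1], [-1.41, 1.46], [0.24, 2.44], [-1.37, 4.51], [0.17, 1.92], [-2.96, 2.96]. Speed limits (rad/s): [2.39, 2.39, 3.14, 3.14, 3.14, 3.14, 3.14].

### API

Orientations are given as a rotation vector (axis times angle).
In Python, from bench import * gives the robot as it stands.
- The arm moves only by the tool servo_tool, never from a script. Its argument "increments" is one flat list of numbers, 7 for each row, row after row: the shift along the tool's x, y, z in mm, then the turn, a rotation vector about the tool's x, y, z in rad, then the finger opening in mm, from 0 to 85.4. In form: [tx, ty, tz, wx, wy, wz, fingers, tx, ty, tz, wx, wy, wz, fingers, ...]. A call has exactly 8 rows; each row shifts and turns the commanded pose from where the row before left it, along the tool's axes as they then stand; what a row does not reach is not made up. A row lasts 1/8 s, in which the tool goes at most 62.5 mm and 10.7 degrees, less where a joint would pass 70% of its speed; a pose out of reach is approached as far as the arm can. A call is refused whole if a number of a shift passes 62.5 or a number of a turn 0.188, either way. A call with a gripper value outside its range is refused whole. The fingers move at their own pace and stop on an object; "squeeze" is the grip in N (left out, the last holds). Time passes only in rows, so rows that do not move let the fingers close, or fill a call up. It gives the time, the measured TCP pose, the force and the opening at its end, in the units of the state.
- get_obs(): the state, without advancing time (a new reading comes with each control period).
- grab_frame(name): name is "scene" or "side" or "wrist"; returns (picture, depth): 400x640x3 uint8, red, green, blue; 400x640 float32, m along the optical axis (not along the pixel's ray), 0 where there is no reading.
- calibration(name): a dict with "fx", "fy", "cx", "cy" (pixels), "eye" and "orientation" of the camera in the world; the wrist camera has in their place "T_tool_cam" (4x4, takes a point from camera to tool coordinates, whose origin is the TCP and whose axes are the tool frame's). Camera axes: x right, y up, looking along -z (the intrinsics and any distortion apply to the point x, -y, -z); pixel columns grow to the right and rows downward; lengths in m; the calibration is good to about 2 mm. The wrist camera is an equidistant fisheye: a pixel r from the principal point sees the ray r / f radians off the axis. A picture is of the moment at which its call begins: read the wrist's pose just before it. calibration takes no time and is no camera call.
- hand_in(): hands the job in, once; it reports no verdict.
The state is a dict: "clock": time; "joints": joint angles; "qvel": joint speeds; "tau": joint torques, N m; "tcp_pos": TCP position; "orientation": TCP orientation; "contact_force": force on the tool from outside, world axes, zero at the start; "moment": the same for the moment, N m; "grip_width": finger opening in m.
Only numpy, scipy, OpenCV 4.12 (cv2) and the standard library are available. Lean on these libraries where they do the work, as an engineer would, in place of code of your own. Each camera call takes 0.05 s, during which the arm holds its last target.

## Working session

There is one attempt and no reset: what is moved stays moved. The work goes in short steps, Python scripts to look and compute and a tool call to move; the robot and the scene stay as the last step left them, time stands still between calls to the robot, and variables do not carry over. Pictures are saved under pics/ and viewed, and the job is handed in when it is done.

Besides the shell and the picture viewer there is one more tool, called after "Call:" as name(argument=value, ...) on one line, values as JSON. servo_tool: Moves the arm, as the interface text tells. Its arguments: {"type":"object","properties":{"increments":{"type":"array","items":{"type":"number"}},"squeeze":{"type":"number"}},"required":["increments"]}

```bash
mkdir -p pics; ls; python3 - <<'E'
from bench import *
import cv2,numpy as np
o=get_obs();print({k:np.round(v,4) for k,v in o.items()})
for n in ["scene","side","wrist"]:
    c=calibration(n);print(n,c)
    p,d=grab_frame(n)
    cv2.imwrite(f"pics/{n}0.png",p[:,:,::-1]);np.save(f"pics/{n}0_d.npy",d)
E
```

```text
pics
{'clock': np.float64(0.0), 'joints': array([-0.1081,  0.4778,  0.0224,  1.5565, -0.0114,  1.1093, -0.0831]), 'qvel': array([-0.0013, -0.0019,  0.0015, -0.0002, -0.0002, -0.0005,  0.0001]), 'tau': array([-5.00000e-04, -5.96444e+01,  1.60770e+00, -2.81195e+01,
        1.24000e-02,  9.40000e-03,  0.00000e+00]), 'tcp_pos': array([ 0.6744, -0.    ,  0.2303]), 'orientation': array([ 3.1414e+00,  0.0000e+00, -2.8000e-03]), 'contact_force': array([-1.154 , -0.3967, -0.0146]), 'moment': array([ 0.0137, -0.0337,  0.0008]), 'grip_width': np.float64(0.0853)}
scene {'fx': 395.26759504767614, 'fy': 395.26759504767614, 'cx': 316.64791953441534, 'cy': 198.1647988693303, 'eye': array([1.31737545, 0.30767856, 0.6001461 ]), 'orientation': array([0.67991499, 0.92903686, 1.71149698])}
side {'fx': 511.5956276118819, 'fy': 511.5956276118819, 'cx': 320.1930693730332, 'cy': 204.9131652096177, 'eye': array([ 0.2717083 , -0.67317016,  0.84622071]), 'orientation': array([ 0.81088588, -0.17133341, -0.36605534])}
wrist {'fx': 309.70691628693146, 'fy': 309.70691628693146, 'cx': 323.2474775854532, 'cy': 197.7719621697636, 'T_tool_cam': array([[ 9.99999018e-01,  3.06810830e-04,  1.36739430e-03,
        -7.27443926e-04],
       [ 6.95908266e-04, -9.55649818e-01, -2.94504570e-01,
        -7.59732579e-02],
       [ 1.21639292e-03,  2.94505233e-01, -9.55649093e-01,
        -1.43070150e-01],
       [ 0.00000000e+00,  0.00000000e+00,  0.00000000e+00,
         1.00000000e+00]])}
```

View pics/scene0.png

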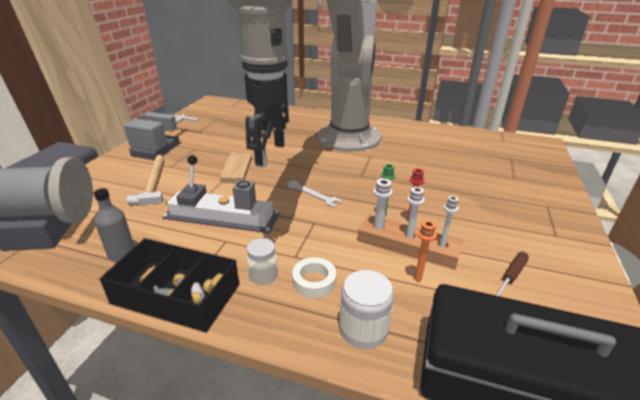

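View pics/side0.png

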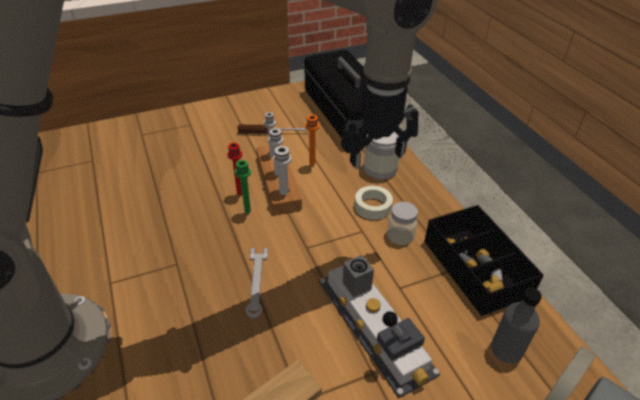

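View pics/wrist0.png

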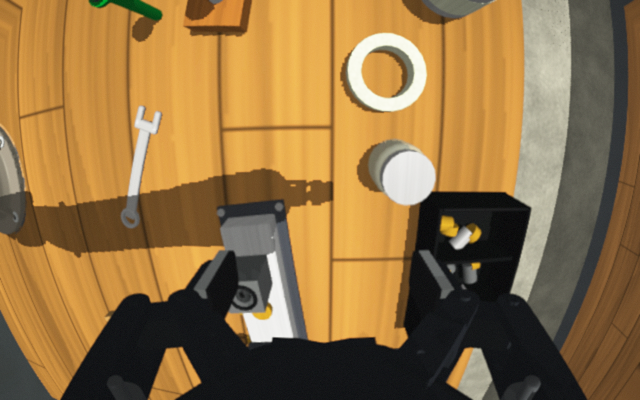

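```bash
cat > h.py <<'E'
from bench import *
import cv2,numpy as np
from scipy.spatial.transform import Rotation as R
def pose(o=None):
    o=o or get_obs(); T=np.eye(4);T[:3,:3]=R.from_rotvec(o['orientation']).as_matrix();T[:3,3]=o['tcp_pos'];return T
def camT(n,Tt=None):
    c=calibration(n)
    if n=='wrist': return c,Tt@c['T_tool_cam']
    T=np.eye(4);T[:3,:3]=R.from_rotvec(c['orientation']).as_matrix();T[:3,3]=c['eye'];return c,T
def ray(n,u,v,Tt=None):
    c,T=camT(n,Tt);a=np.array([(np.asarray(u)-c['cx'])/c['fx'],(np.asarray(v)-c['cy'])/c['fy']])
    if n=='wrist':
        r=np.hypot(*a);s=np.where(r>1e-9,np.sin(r)/np.maximum(r,1e-9),1);d=np.stack([a[0]*s,-a[1]*s,-np.cos(r)],-1)
    else: d=np.stack([a[0],-a[1],-np.ones_like(a[0])],-1)
    return T[:3,3],d@T[:3,:3].T,d
def at_z(n,u,v,z,Tt=None):
    e,d,_=ray(n,u,v,Tt);return e+d*((z-e[2])/d[...,2])[...,None]
def cloud(n,d,Tt=None,):
    v,u=np.mgrid[0:400,0:640];e,dw,dc=ray(n,u,v,Tt)
    return e+dw*(d/-dc[...,2])[...,None]
def tri(*rs):
    A=np.zeros((3,3));b=np.zeros(3)
    for e,d,_ in rs:
        d=d/np.linalg.norm(d);P=np.eye(3)-np.outer(d,d);A+=P;b+=P@e
    x=np.linalg.solve(A,b);return x,[np.linalg.norm(np.cross(x-e,d/np.linalg.norm(d))) for e,d,_ in rs]
def proj(n,p,Tt=None):
    c,T=camT(n,Tt);q=(np.asarray(p)-T[:3,3])@T[:3,:3]
    if n=='wrist':
        rr=np.hypot(q[0],q[1]);th=np.arctan2(rr,-q[2]);return c['cx']+c['fx']*th*q[0]/rr,c['cy']-c['fy']*th*q[1]/rr
    return c['cx']+c['fx']*q[0]/-q[2],c['cy']-c['fy']*q[1]/-q[2]
E
python3 - <<'E'
from h import *
s=cv2.imread('pics/scene0.png');t=cv2.imread('pics/side0.png')
def crop(i,x,y,w,h,k,f): cv2.imwrite(f,cv2.resize(i[y:y+h,x:x+w],None,fx=k,fy=k,interpolation=cv2.INTER_CUBIC))
crop(s,350,155,120,120,5,'pics/c_s_rack.png');crop(t,220,100,120,120,5,'pics/c_t_rack.png')
crop(s,155,145,130,90,6,'pics/c_s_man.png');crop(t,310,250,140,145,4,'pics/c_t_man.png')
for n in ['scene','side']:
    d=np.load(f'pics/{n}0_d.npy');P=cloud(n,d)
    for nm,u,v in {'scene':[('thick',383,187),('mid',416,193),('thin',452,203),('orange',428,228),('green',388,170),('red',417,176),('ball',193,160),('collet',244,186)],'side':[('thick',283,152),('mid',275,135),('thin',269,118),('orange',312,120),('ball',390,319),('collet',357,265)]}[n]:
        print(n,nm,P[v,u].round(3))
E
```

```text
scene thick [0.565 0.216 0.152]
scene mid [0.576 0.288 0.157]
scene thin [0.583 0.363 0.152]
scene orange [0.681 0.323 0.148]
scene green [0.469 0.212 0.144]
scene red [0.472 0.281 0.141]
scene ball [ 0.577 -0.257  0.145]
scene collet [ 0.579 -0.121  0.097]
side thick [0.552 0.202 0.158]
side mid [0.559 0.276 0.154]
side thin [0.57  0.357 0.148]
side orange [0.666 0.311 0.148]
side ball [ 0.567 -0.275  0.151]
side collet [ 0.589 -0.112  0.097]
```

View pics/c_s_rack.png

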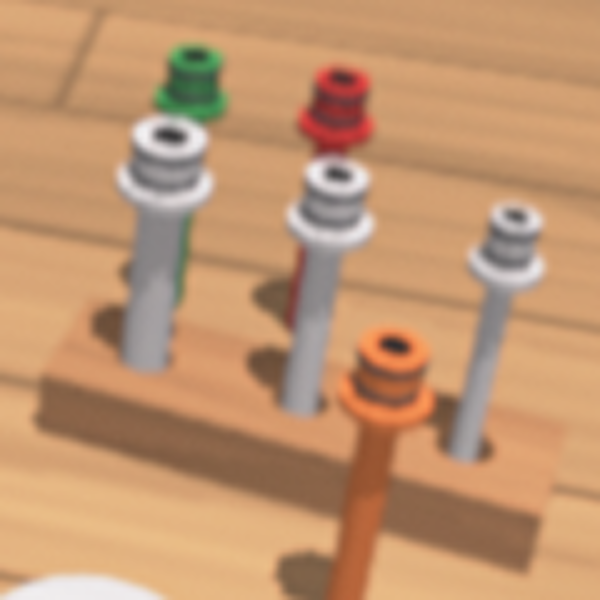

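View pics/c_t_rack.png

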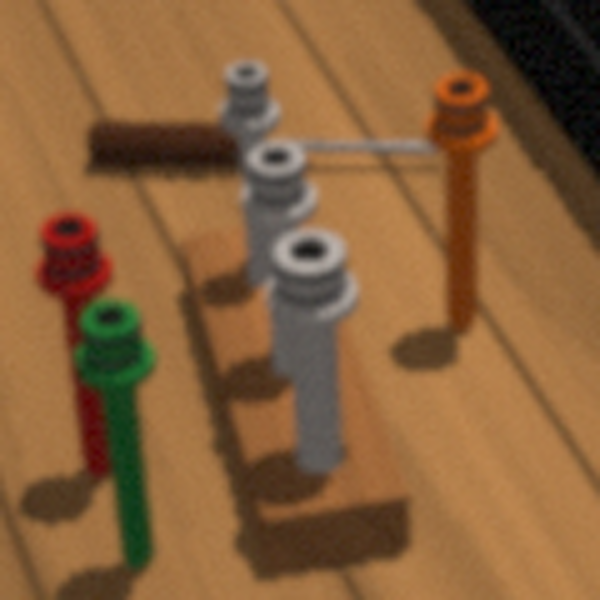

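View pics/c_s_man.png

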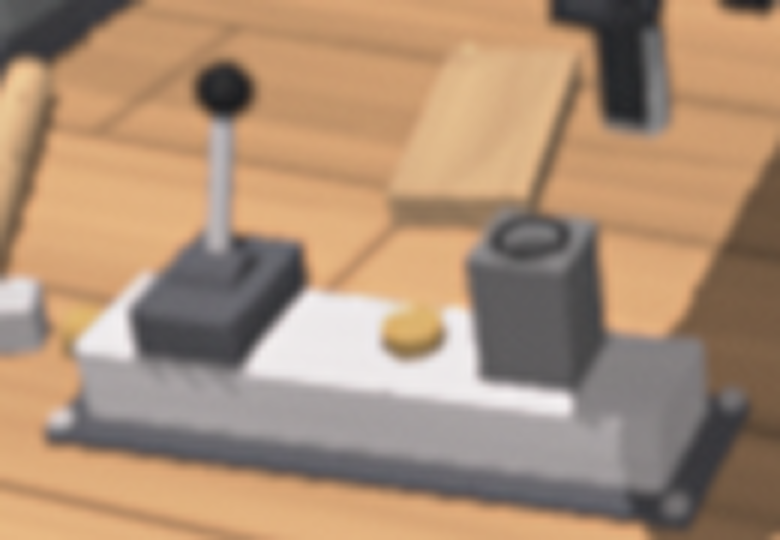

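View pics/c_t_man.png

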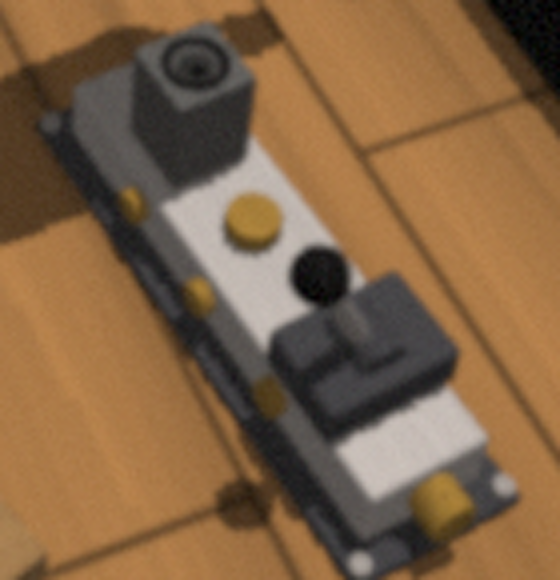

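```bash
python3 - <<'E'
from h import *
q={'mid':((338,174),(276,156)),'thick':((170,134),(309,249)),'thin':((516,215),(246,72)),'orange':((396,345),(462,88)),'green':((195,56),(110,317)),'red':((342,78),(69,230))}
f=lambda p,k,o:((p[0]+.5)/k-.5+o[0],(p[1]+.5)/k-.5+o[1])
X={}
for n,(a,b) in q.items():
    X[n],r=tri(ray('scene',*f(a,5,(350,155))),ray('side',*f(b,5,(220,100))));print(n,X[n].round(4),np.round(r,4))
q={'collet':((531,239),(195,65)),'ball':((224,90),(320,275)),'plug':((412,322),(253,213))}
for n,(a,b) in q.items():
    X[n],r=tri(ray('scene',*f(a,6,(155,145))),ray('side',*f(b,4,(310,250))));print(n,X[n].round(4),np.round(r,4))
# manifold frame from collet, plug, ball(-38,-75)
v=X['ball']-X['collet'];print('yaw ball', np.arctan2(v[1],v[0])-np.arctan2(-145,-38.35))
v=X['plug']-X['collet'];print('yaw plug', np.arctan2(v[1],v[0])+np.pi/2)
v=X['thin']-X['thick'];print('rack yaw',np.arctan2(v[1],v[0])-np.pi/2)
# fit footprint of light top of manifold by cloud
for n in ['scene','side']:
    P=cloud(n,np.load(f'pics/{n}0_d.npy'));
    z=P[...,2];m=(z>.040)&(z<.050)&(P[...,0]>.48)&(P[...,0]<.68)&(P[...,1]>-.40)&(P[...,1]<-.05)
    pts=(P[m][:,:2]*1000).astype(np.float32);print(n,len(pts),cv2.minAreaRect(pts))
E
```

```text
mid [0.5621 0.2887 0.1573] [0.0008 0.0008]
thick [0.5522 0.2141 0.1576] [0.001 0.001]
thin [0.5717 0.3624 0.1573] [0.0009 0.0009]
orange [0.6694 0.3228 0.149 ] [0.0014 0.0014]
green [0.4582 0.2106 0.1486] [0.0008 0.0008]
red [0.4587 0.2803 0.1487] [0.0012 0.0012]
collet [ 0.5865 -0.1195  0.1054] [0.0012 0.0012]
ball [ 0.5702 -0.2669  0.141 ] [0.001 0.001]
plug [ 0.5929 -0.1765  0.0577] [0.0008 0.0008]
yaw ball 0.14854429933890323
yaw plug 0.11166175972712233
rack yaw -0.130488230369316
scene 982 ((594.5126342773438, -197.47605895996094), (73.56321716308594, 279.80810546875), 7.233046531677246)
side 2131 ((592.4472045898438, -200.54161071777344), (73.50696563720703, 281.1507568359375), 5.8260650634765625)
```

Candidates in the scene picture: aluminium thick (383,182), middle (417,190) and thin (453,198) in the rack; the look-alikes are green (388,166), red (418,170) and orange (429,224). I choose the middle tube. The close crop shows its head and stem between the other two in width, standing in the centre hole.

Call:
servo_tool(increments=[-14,-36,0,0,0,0,60,-14,-36,0,0,0,0,60,-14,-36,0,0,0,0,60,-14,-36,0,0,0,0,60,-14,-36,0,0,0,0,60,-14,-36,0,0,0,0,60,-14,-36,0,0,0,0,60,-14,-36,0,0,0,0,60], squeeze=60)

```text
clock: 1.15
tcp_pos: [0.5623, 0.289, 0.231]
orientation: [3.141, -0.0, -0.001]
contact_force: [1.3, -1.3, -0.3]
grip_width: 0.0601
```

```bash
python3 - <<'E'
from h import *
o=get_obs();T=pose(o);p,d=grab_frame('wrist')
np.save('pics/w1T.npy',T);np.save('pics/w1d.npy',d);cv2.imwrite('pics/w1.png',p[:,:,::-1])
print(o['clock'],o['tcp_pos'].round(4),o['orientation'].round(4),o['contact_force'].round(2),o['grip_width'])
for n,x in {'mid':(.5621,.2887,.157),'thick':(.5522,.2141,.157),'thin':(.5717,.3624,.157)}.items(): print(n,np.round(proj('wrist',x,T),1))
E
```

```text
1.15 [0.5623 0.289  0.231 ] [ 3.1413e+00 -2.0000e-04 -6.0000e-04] [ 1.34 -1.29 -0.35] 0.06014337400638871
mid [324.4 209.8]
thick [312.6 293.2]
thin [338.3 108.9]
```

View pics/w1.png

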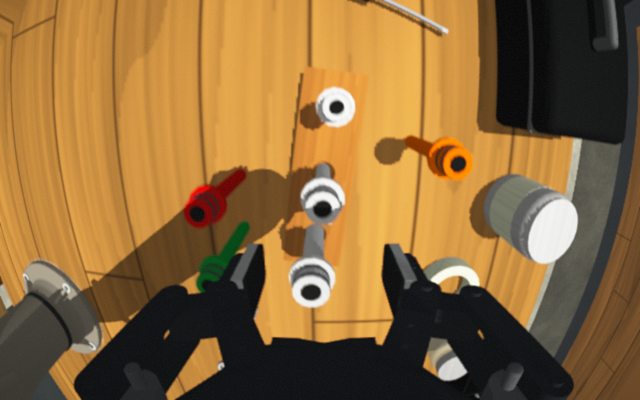

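The wrist view shows the middle tube's mouth at (323,208), within 2 px of the two-camera prediction. The thick tube is at (311,291), the thin one at (336,106), and orange, red and green stand clear of the jaws.

```bash
python3 - <<'E'
from h import *
T=np.load('pics/w1T.npy');i=cv2.imread('pics/w1.png')
cv2.imwrite('pics/w1c.png',cv2.resize(i[150:250,270:370],None,fx=6,fy=6,interpolation=cv2.INTER_CUBIC))
f=lambda p,k,o:((p[0]+.5)/k-.5+o[0],(p[1]+.5)/k-.5+o[1])
a=ray('scene',*f((338,174),5,(350,155)));b=ray('side',*f((276,156),5,(220,100)))
for uv in [(323,208)]:
    w=ray('wrist',*uv,T);print(tri(a,w),tri(b,w),tri(a,b,w))
d=np.load('pics/w1d.npy');P=cloud('wrist',d,T);m=(abs(P[...,0]-.562)<.03)&(abs(P[...,1]-.288)<.03)&(P[...,2]>.12)
q=P[m];print(len(q),np.percentile(q[:,2],[50,90,99]));t=q[q[:,2]>np.percentile(q[:,2],99)-.006];print((t.min(0)+t.max(0))/2,t.min(0),t.max(0))
E
```

```text
(array([0.56097043, 0.28960729, 0.15715013]), [np.float64(0.0005368673865521473), np.float64(0.0005368673865520754)]) (array([0.56192088, 0.28950835, 0.15592202]), [np.float64(0.0008927442192775728), np.float64(0.0008927442192775556)]) (array([0.56163191, 0.2892539 , 0.15686631]), [np.float64(0.0007855002199127677), np.float64(0.001203966416015725), np.float64(0.0009608820160511162)])
18156 [0.31770127 0.33067013 0.33460321]
[0.56198148 0.30537038 0.33243169] [0.53200533 0.29925381 0.32860468] [0.59195763 0.31148694 0.3362587 ]
```

View pics/w1c.png

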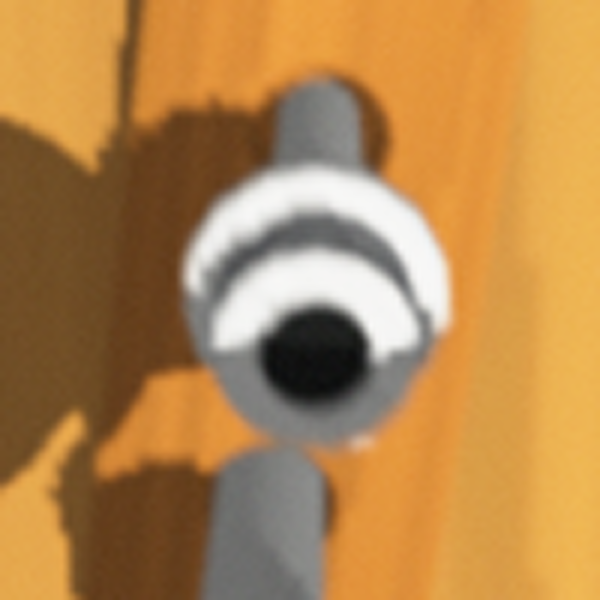

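Call:
servo_tool(increments=[-0.7,0,16,0,0,0,60,0,0,16,0,0,0,60,0,0,16,0,0,0,60,0,0,16,0,0,0,50,0,0,14,0,0,0,44,0,0,10,0,0,0,40,0,0,5,0,0,0,40,0,0,0,0,0,0,40])

```text
clock: 2.2
tcp_pos: [0.5623, 0.2881, 0.1382]
orientation: [3.142, 0.0, -0.0]
contact_force: [0.7, -0.6, -0.8]
grip_width: 0.0399
```

```bash
python3 - <<'E'
from h import *
o=get_obs();T=pose(o)
print(o['clock'],o['tcp_pos'].round(4),o['orientation'].round(4),o['contact_force'].round(2),o['moment'].round(2))
p,d=grab_frame('wrist');cv2.imwrite('pics/w2.png',p[:,:,::-1]);p,d=grab_frame('side');cv2.imwrite('pics/s2.png',cv2.resize(p[80:240,200:400,::-1],None,fx=4,fy=4,interpolation=cv2.INTER_CUBIC)[:600])
E
```

```text
2.2 [0.5623 0.2881 0.1382] [ 3.1416e+00  1.0000e-04 -2.0000e-04] [ 0.73 -0.56 -0.75] [ 0.03 -0.01  0.  ]
```

View pics/s2.png

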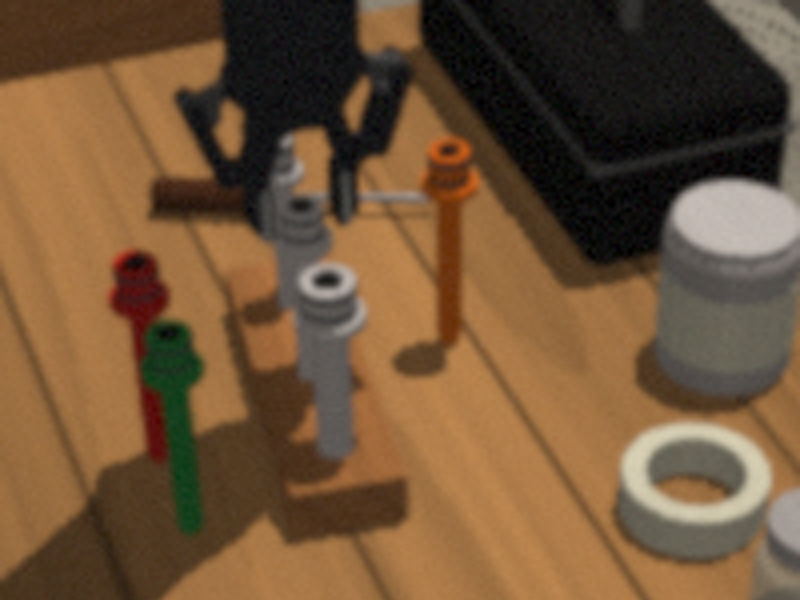

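View pics/w2.png

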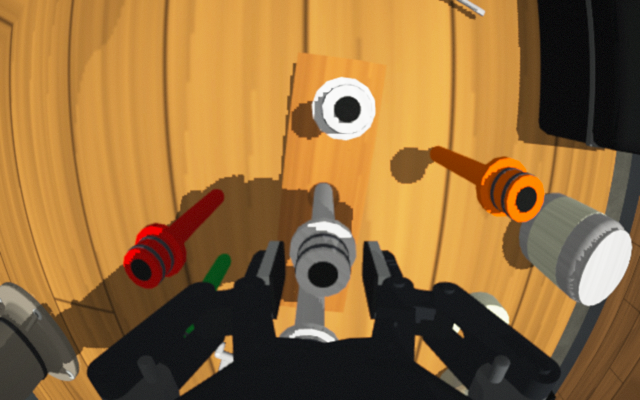

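Side and wrist views show the middle head (wrist px (322,272)) centred between the pads, with both neighbours clear. I'm nudging down and closing.

Call:
servo_tool(increments=[0,-1,1.5,0,0,0,40,0,0,0,0,0,0,34,0,0,0,0,0,0,30,0,0,0,0,0,0,27,0,0,0,0,0,0,24,0,0,0,0,0,0,20,0,0,0,0,0,0,15,0,0,0,0,0,0,10], squeeze=60)

```text
clock: 3.3
tcp_pos: [0.5625, 0.2892, 0.1371]
orientation: [-3.141, -0.0, -0.001]
contact_force: [-0.0, 0.6, 4.3]
grip_width: 0.0239
```

Call:
servo_tool(increments=[0,0,-3,0,0,0,10,0,0,-8,0,0,0,10,0,0,-20,0,0,0,10,0,0,-30,0,0,0,10,0,0,-35,0,0,0,10,0,0,-35,0,0,0,10,0,0,-28,0,0,0,10,0,0,-11,0,0,0,10])

```text
clock: 4.3
tcp_pos: [0.5628, 0.2893, 0.3088]
orientation: [-3.14, 0.0, -0.004]
contact_force: [0.3, -0.3, -2.3]
grip_width: 0.0236
```

```bash
python3 - <<'E'
from h import *
o=get_obs()
print(o['clock'],o['tcp_pos'].round(4),o['orientation'].round(4),o['contact_force'].round(2),o['moment'].round(2),o['grip_width'])
p,d=grab_frame('side');cv2.imwrite('pics/s3.png',p[:,:,::-1])
p,d=grab_frame('scene');cv2.imwrite('pics/sc3.png',p[:,:,::-1])
i=np.hstack([cv2.resize(p[50:260,340:480,::-1],None,fx=2.7,fy=2.7,interpolation=cv2.INTER_CUBIC),cv2.resize(cv2.imread('pics/s3.png')[30:240,220:370],None,fx=2.7,fy=2.7,interpolation=cv2.INTER_CUBIC)]);cv2.imwrite('pics/c3.png',i)
E
```

```text
4.3 [0.5628 0.2893 0.3088] [-3.1401e+00  2.0000e-04 -3.8000e-03] [ 0.26 -0.28 -2.25] [-0.06 -0.01  0.02] 0.023638378116771306
```

View pics/c3.png

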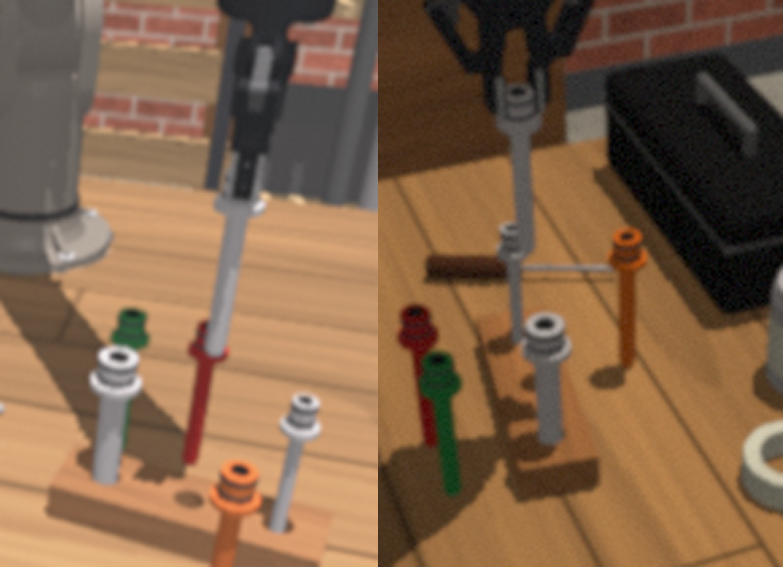

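Call:
servo_tool(increments=[1,20,0,0,0,0,10,2,36,0,0,0,0,10,2,40,0,0,0,0,10,3,45,0,0,0,0,10,3,45,0,0,0,0,10,3,45,0,0,0,0,10,3,40,0,0,0,0,10,2,30,0,0,0,0,10])

```text
clock: 5.4
tcp_pos: [0.5799, -0.0162, 0.3053]
orientation: [3.14, -0.006, -0.004]
contact_force: [-0.0, -0.7, -1.3]
grip_width: 0.0241
```

```bash
python3 - <<'E'
from h import *
i=cv2.imread('pics/wrist0.png');cv2.imwrite('pics/w0c.png',cv2.resize(i[260:340,200:320],None,fx=6,fy=6,interpolation=cv2.INTER_CUBIC))
E
```

```text
(no output)
```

View pics/w0c.png

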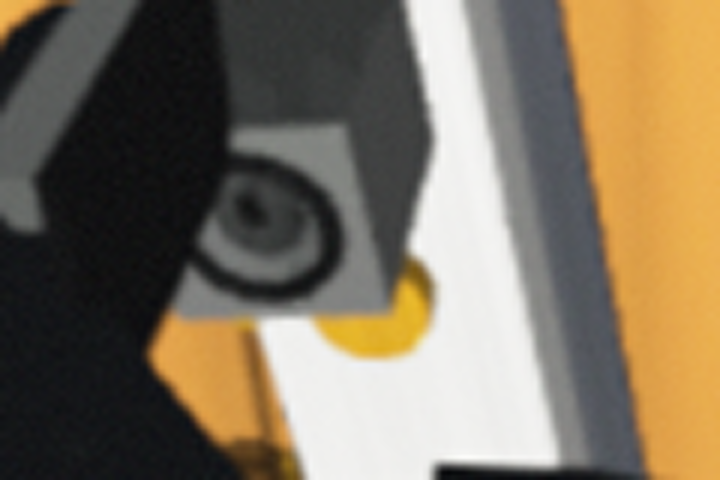

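Call:
servo_tool(increments=[1,18,0,0,0,0,10,1,20,0,0,0,0,10,1,20,0,0,0,0,10,1,18,0,0,0,0,10,1,12,0,0,0,0,10,0,8,5,0,0,0,10,0,4,8,0,0,0,10,0,0,8,0,0,0,10])

```text
clock: 6.4
tcp_pos: [0.5861, -0.1117, 0.2849]
orientation: [-3.141, -0.0, 0.001]
contact_force: [-0.2, -0.6, -1.6]
grip_width: 0.0239
```

```bash
python3 - <<'E'
from h import *
o=get_obs();T=pose(o);np.save('pics/w4T.npy',T)
print(o['clock'],o['tcp_pos'].round(4),o['orientation'].round(4),o['contact_force'].round(2),o['moment'].round(2),o['grip_width'])
p,d=grab_frame('wrist');cv2.imwrite('pics/w4.png',p[:,:,::-1])
p,d=grab_frame('side');cv2.imwrite('pics/s4.png',p[:,:,::-1])
p2,d=grab_frame('scene');cv2.imwrite('pics/sc4.png',p2[:,:,::-1])
i=np.hstack([cv2.resize(p2[50:260,180:310,::-1],None,fx=2.7,fy=2.7,interpolation=cv2.INTER_CUBIC),cv2.resize(p[100:310,280:430,::-1],None,fx=2.7,fy=2.7,interpolation=cv2.INTER_CUBIC)]);cv2.imwrite('pics/c4.png',i)
T0=np.eye(4);T0[:3,:3]=R.from_rotvec([3.1414,0,-.0028]).as_matrix();T0[:3,3]=[.6744,0,.2303]
f=lambda p,k,o:((p[0]+.5)/k-.5+o[0],(p[1]+.5)/k-.5+o[1])
a=ray('scene',*f((531,239),6,(155,145)));b=ray('side',*f((195,65),4,(310,250)));w=ray('wrist',*f((265,228),6,(200,260)),T0)
print(tri(a,w),tri(b,w),tri(a,b,w),sep='\n')
E
```

```text
6.4 [ 0.5861 -0.1117  0.2849] [-3.1413e+00 -4.0000e-04  9.0000e-04] [-0.23 -0.56 -1.56] [ 0.01 -0.06  0.01] 0.023914528330144097
(array([ 0.58823864, -0.11727514,  0.10747149]), [np.float64(8.696944782451068e-05), np.float64(8.69694478246065e-05)])
(array([ 0.58738625, -0.11972939,  0.10436306]), [np.float64(0.000178966454533472), np.float64(0.00017896645453333702)])
(array([ 0.586948  , -0.11925561,  0.10524749]), [np.float64(0.0013813902489834976), np.float64(0.0010665895916197345), np.float64(0.0005504091735692465)])
```

View pics/c4.png

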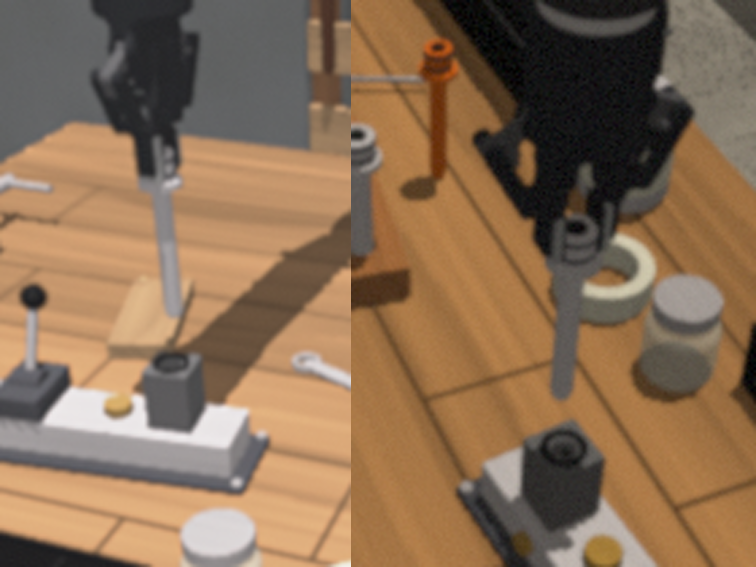

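View pics/w4.png

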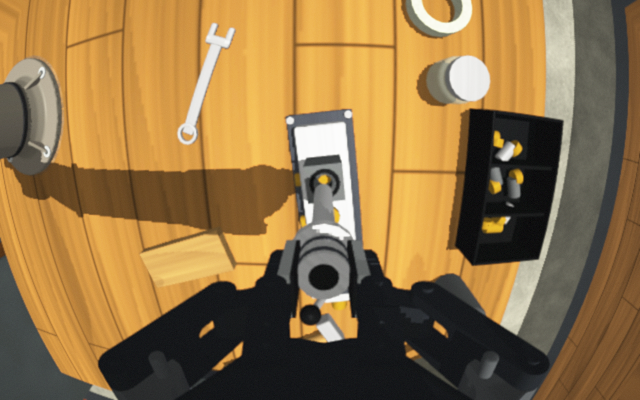

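```bash
python3 - <<'E'
from h import *
k=7
def c(f,x,y,w,h): return cv2.resize(cv2.imread(f)[y:y+h,x:x+w],None,fx=k,fy=k,interpolation=cv2.INTER_CUBIC)
cv2.imwrite('pics/c4a.png',np.hstack([c('pics/sc4.png',220,115,50,84),c('pics/s4.png',335,195,50,84)]))
cv2.imwrite('pics/c4b.png',c('pics/w4.png',275,140,100,85))
E
```

```text
(no output)
```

View pics/c4a.png

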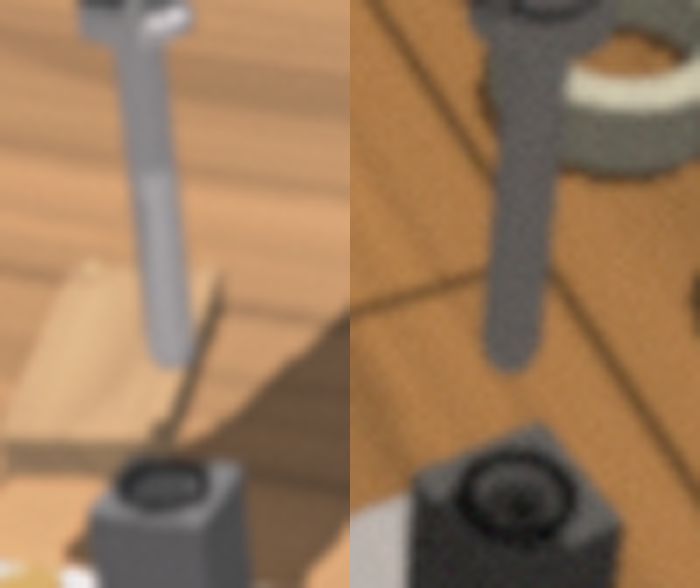

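View pics/c4b.png

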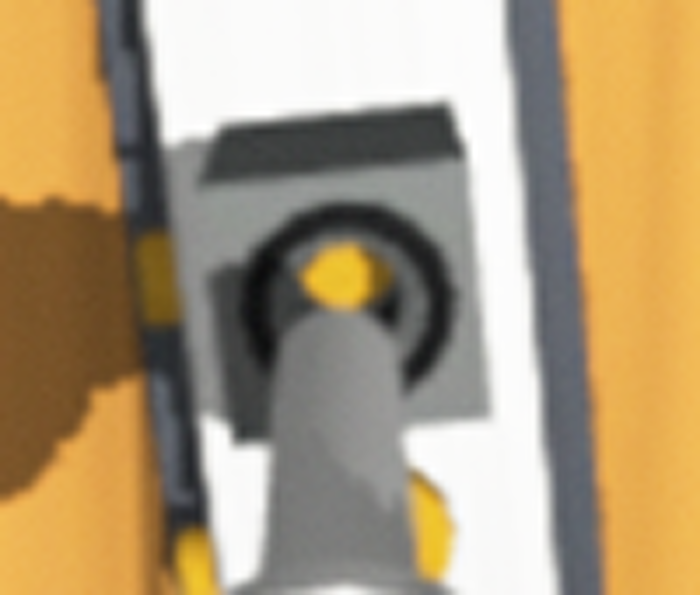

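```bash
python3 - <<'E'
from h import *
f=lambda p,k,o:((p[0]+.5)/k-.5+o[0],(p[1]+.5)/k-.5+o[1])
def plane(n,p,q):
    e,d1,_=ray(n,*p);_,d2,_=ray(n,*q);m=np.cross(d1,d2);m/=np.linalg.norm(m);return m,m@e
A=plane('scene',f((144,60),7,(220,115)),f((170,340),7,(220,115)))
B=plane('side',f((177,130),7,(335,195)),f((164,340),7,(335,195)))
for z in (.105,.155,.28):
    x=np.linalg.solve(np.array([A[0],B[0],[0,0,1]]),[A[1],B[1],z]);print(x.round(4))
# expected pixel of vertical axis below tcp: mouth at z .105
for n,uv in [('scene',f((166,487),7,(220,115))),('side',f((517-350,495),7,(335,195)))]:
    print(n,at_z(n,*uv,.105).round(4))
print(tri(ray('scene',*f((166,487),7,(220,115))),ray('side',*f((167,495),7,(335,195)))))
T=np.load('pics/w4T.npy');print('wrist mouth',at_z('wrist',*f((348,305),7,(275,140)),.105,T).round(4))
E
```

```text
[ 0.5895 -0.109   0.105 ]
[ 0.5886 -0.1089  0.155 ]
[ 0.5861 -0.1086  0.28  ]
scene [ 0.5833 -0.1194  0.105 ]
side [ 0.588 -0.119  0.105]
(array([ 0.58675548, -0.11883754,  0.10641518]), [np.float64(0.0012949979667674226), np.float64(0.0012949979667674335)])
wrist mouth [ 0.586  -0.1188  0.105 ]
```

The mouth is at about (0.587,-0.119,0.105) in all three views; the brass dot in the bore (wrist (324,180)) is the stop. The tube hangs upright within about 1°. I'll move closer and compare the tip with the mouth directly.

Call:
servo_tool(increments=[-0.5,3,6,0,0,0,10,-0.5,3,8,0,0,0,10,0,2.5,8,0,0,0,10,0,0,8,0,0,0,10,0,0,6,0,0,0,10,0,0,4,0,0,0,10,0,0,0,0,0,0,10,0,0,0,0,0,0,10])

```text
clock: 7.55
tcp_pos: [0.5855, -0.1205, 0.2461]
orientation: [3.142, 0.0, 0.001]
contact_force: [0.1, -0.9, -1.8]
grip_width: 0.0236
```

```bash
python3 - <<'E'
from h import *
o=get_obs();T=pose(o);np.save('pics/w5T.npy',T)
print(o['clock'],o['tcp_pos'].round(4),o['orientation'].round(4),o['contact_force'].round(2),o['moment'].round(2),o['grip_width'])
for n,f in [('wrist','w5'),('side','s5'),('scene','sc5')]:
    p,d=grab_frame(n);cv2.imwrite(f'pics/{f}.png',p[:,:,::-1])
k=7
def c(f,x,y,w,h): return cv2.resize(cv2.imread(f)[y:y+h,x:x+w],None,fx=k,fy=k,interpolation=cv2.INTER_CUBIC)
cv2.imwrite('pics/c5a.png',np.hstack([c('pics/sc5.png',220,130,50,84),c('pics/s5.png',335,200,50,84)]))
cv2.imwrite('pics/c5b.png',c('pics/w5.png',275,140,100,85))
E
```

```text
7.55 [ 0.5855 -0.1205  0.2461] [3.1416e+00 1.0000e-04 8.0000e-04] [ 0.13 -0.86 -1.78] [-0.02 -0.01  0.03] 0.023567792968355688
```

View pics/c5a.png

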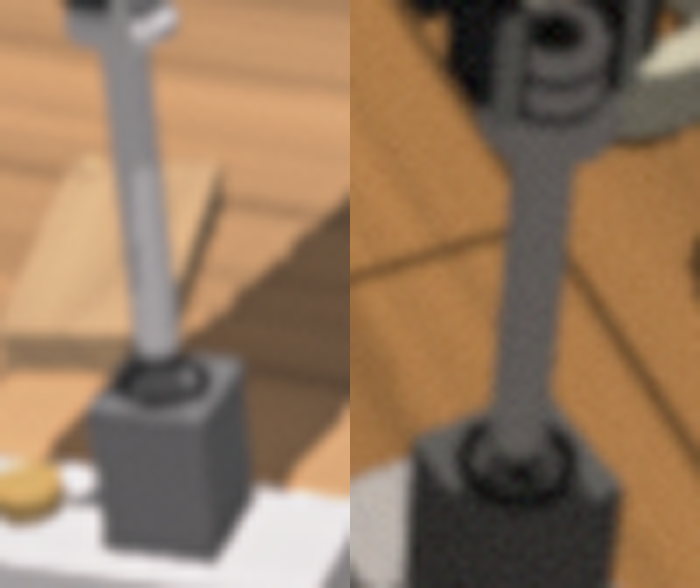

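View pics/c5b.png

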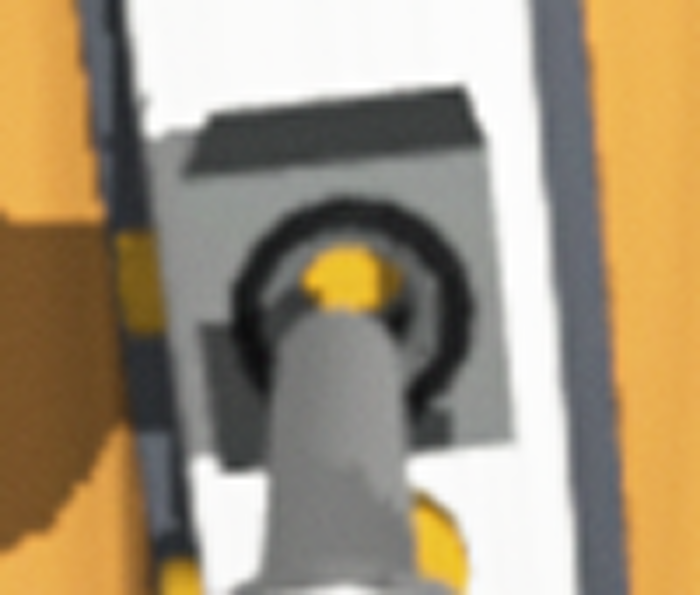

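```bash
cat >> h.py <<'E'
f=lambda p,k,o:((p[0]+.5)/k-.5+o[0],(p[1]+.5)/k-.5+o[1])
def plane(n,p,q):
    e,d1,_=ray(n,*p);_,d2,_=ray(n,*q);m=np.cross(d1,d2);m/=np.linalg.norm(m);return m,m@e
E
python3 - <<'E'
from h import *
so,to=(220,130),(335,200)
A=plane('scene',f((129,60),7,so),f((157,330),7,so))
B=plane('side',f((192,200),7,to),f((173,400),7,to))
for z in (.105,.117,.24):
    x=np.linalg.solve(np.array([A[0],B[0],[0,0,1]]),[A[1],B[1],z]);print(x.round(4))
print(tri(ray('scene',*f((164,381),7,so)),ray('side',*f((167,465),7,to))))
m=np.array([.5868,-.1188,.105])
# wrist: predicted tip end and axis pixel in crop coordinates
T=np.load('pics/w5T.npy')
for p in [(.5855,-.1205,.120),(.5855,-.1205,.2),tuple(m)]:
    u=np.array(proj('wrist',p,T));print(((u-[275,140]+.5)*7-.5).round(0))
for n,o in (('scene',so),('side',to)):
  for p in [(.5855,-.1205,.119),(.5855,-.1205,.22),(.587,-.119,.105)]:
    print(n,p,((np.array(proj(n,p))-o+.5)*7-.5).round(0))
print(at_z('wrist',*f((352,315),7,(275,140)),.105,T).round(4))
E
```

```text
[ 0.5889 -0.1176  0.105 ]
[ 0.589  -0.1175  0.117 ]
[ 0.5899 -0.1161  0.24  ]
(array([ 0.58605723, -0.12011055,  0.10612982]), [np.float64(0.0014062668224900977), np.float64(0.0014062668224901161)])
[349. 356.]
[351. 588.]
[358. 314.]
scene (0.5855, -0.1205, 0.119) [156. 350.]
scene (0.5855, -0.1205, 0.22) [127.  81.]
scene (0.587, -0.119, 0.105) [162. 387.]
side (0.5855, -0.1205, 0.119) [164. 432.]
side (0.5855, -0.1205, 0.22) [189. 164.]
side (0.587, -0.119, 0.105) [164. 461.]
[ 0.586 -0.119  0.105]
```

Call:
servo_tool(increments=[0.5,-0.4,2,0,0,0,10,0.5,-0.4,2,0,0,0,10,0,0,3,0,0,0,10,0,0,3,0,0,0,10,0,0,3,0,0,0,10,0,0,2,0,0,0,10,0,0,2,0,0,0,10,0,0,1,0,0,0,10])

```text
clock: 8.7
tcp_pos: [0.5865, -0.1196, 0.2278]
orientation: [-3.141, 0.0, -0.001]
contact_force: [0.4, 1.0, -0.8]
grip_width: 0.0237
```

Call:
servo_tool(increments=[0,0,1,0,0,0,10,0,0,1,0,0,0,10,0,0,1,0,0,0,10,0,0,1,0,0,0,10,0,0,1,0,0,0,10,0,0,0,0,0,0,10,0,0,0,0,0,0,10,0,0,0,0,0,0,10])

```text
clock: 9.7
tcp_pos: [0.5863, -0.1197, 0.2227]
orientation: [-3.142, 0.0, 0.0]
contact_force: [0.2, -0.1, -2.6]
grip_width: 0.024
```

```bash
python3 - <<'E'
from h import *
o=get_obs();T=pose(o)
print(o['clock'],o['tcp_pos'].round(4),o['orientation'].round(4),o['contact_force'].round(2),o['moment'].round(2),o['grip_width'])
for n,f in [('side','s6'),('scene','sc6')]:
    p,d=grab_frame(n);cv2.imwrite(f'pics/{f}.png',p[:,:,::-1])
k=7
def c(f,x,y,w,h): return cv2.resize(cv2.imread(f)[y:y+h,x:x+w],None,fx=k,fy=k,interpolation=cv2.INTER_CUBIC)
cv2.imwrite('pics/c6a.png',np.hstack([c('pics/sc6.png',220,130,50,84),c('pics/s6.png',335,200,50,84)]))
E
```

```text
9.7 [ 0.5863 -0.1197  0.2227] [-3.1416e+00  1.0000e-04  0.0000e+00] [ 0.16 -0.14 -2.6 ] [ 0.16 -0.42  0.05] 0.023967133064302298
```

View pics/c6a.png

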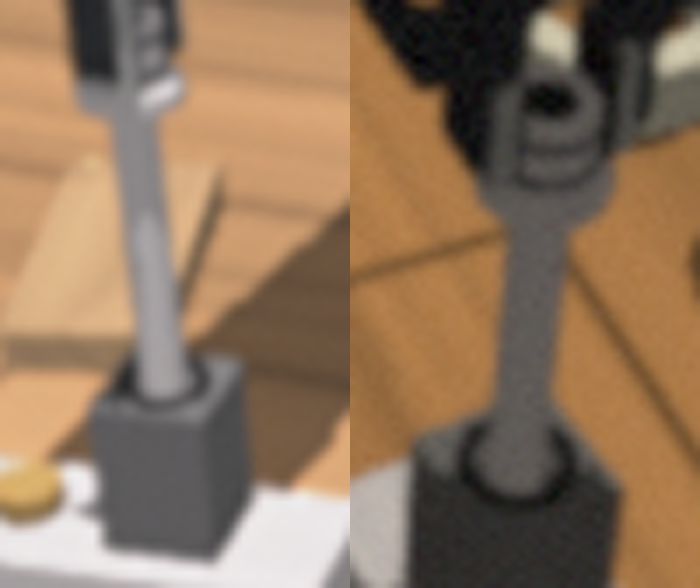

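Call:
servo_tool(increments=[0.6,-0.2,0,0,0,0,10,0,0,1,0,0,0,10,0,0,1,0,0,0,10,0,0,1,0,0,0,10,0,0,1,0,0,0,10,0,0,1,0,0,0,10,0,0,0,0,0,0,10,0,0,0,0,0,0,10])

```text
clock: 10.8
tcp_pos: [0.5872, -0.1195, 0.2181]
orientation: [3.142, 0.0, 0.001]
contact_force: [-0.1, 0.9, 2.9]
grip_width: 0.0239
```

```bash
cat > st.py <<'E'
from h import *
o=get_obs()
print(o['clock'],o['tcp_pos'].round(4),o['orientation'].round(4),o['contact_force'].round(2),o['moment'].round(2),o['grip_width'].round(4),'tau',o['tau'].round(1))
E
python3 st.py
```

```text
Traceback (most recent call last):
  File "st.py", line 3, in <module>
    print(o['clock'],o['tcp_pos'].round(4),o['orientation'].round(4),o['contact_force'].round(2),o['moment'].round(2),o['grip_width'].round(4),'tau',o['tau'].round(1))
                                                                                                                      ^^^^^^^^^^^^^^^^^^^^^
AttributeError: 'float' object has no attribute 'round'
```

Call:
servo_tool(increments=[0,0,1,0,0,0,10,0,0,0,0,0,0,10,0,0,1,0,0,0,10,0,0,0,0,0,0,10,0,0,1,0,0,0,10,0,0,0,0,0,0,10,0,0,0,0,0,0,10,0,0,0,0,0,0,10])

```text
clock: 11.8
tcp_pos: [0.5878, -0.1197, 0.2161]
orientation: [3.141, -0.0, 0.004]
contact_force: [-0.5, 1.0, 7.9]
grip_width: 0.0236
```

```bash
sed -i "s/o\['grip_width'\].round(4)/round(float(o['grip_width']),4)/" st.py; python3 st.py
```

```text
11.8 [ 0.5878 -0.1197  0.2161] [ 3.1414e+00 -2.0000e-04  3.9000e-03] [-0.48  1.04  7.92] [0.15 0.09 0.01] 0.0236 tau [  0.2 -46.2   2.3 -23.7   0.2  -0.1   0. ]
```

Call:
servo_tool(increments=[0,0,0.5,0,0,0,10,0,0,0.5,0,0,0,10,0,0,0.5,0,0,0,10,0,0,0.5,0,0,0,10,0,0,0.5,0,0,0,10,0,0,0,0,0,0,10,0,0,0,0,0,0,10,0,0,0,0,0,0,10])

```text
clock: 12.8
tcp_pos: [0.5878, -0.1196, 0.2134]
orientation: [3.141, -0.0, 0.004]
contact_force: [-0.7, 0.2, 7.0]
grip_width: 0.0237
```

```bash
python3 st.py
```

```text
12.8 [ 0.5878 -0.1196  0.2134] [ 3.1413e+00 -1.0000e-04  3.7000e-03] [-0.73  0.2   6.96] [0.16 0.03 0.01] 0.0237 tau [  0.2 -47.    2.3 -23.9   0.2   0.    0. ]
```

Call:
servo_tool(increments=[0,0,0.5,0,0,0,10,0,0,0.5,0,0,0,10,0,0,0.5,0,0,0,10,0,0,0.5,0,0,0,10,0,0,0.5,0,0,0,10,0,0,0.5,0,0,0,10,0,0,0,0,0,0,10,0,0,0,0,0,0,10])

```text
clock: 13.8
tcp_pos: [0.5876, -0.1196, 0.2101]
orientation: [3.141, -0.0, 0.003]
contact_force: [0.1, -0.8, 5.2]
grip_width: 0.0238
```

```bash
python3 st.py;python3 - <<'E'
from h import *
p,d=grab_frame('scene');cv2.imwrite('pics/sc7.png',p[:,:,::-1])
i=[cv2.resize(cv2.imread(f'pics/{n}.png')[100:210,205:275],None,fx=5,fy=5,interpolation=cv2.INTER_CUBIC) for n in ('sc6','sc7')]
cv2.imwrite('pics/c7.png',np.hstack(i))
E
```

```text
13.8 [ 0.5876 -0.1196  0.2101] [ 3.1414e+00 -2.0000e-04  2.7000e-03] [ 0.14 -0.83  5.21] [ 0.15 -0.07  0.  ] 0.0238 tau [  0.2 -47.8   2.4 -24.2   0.1   0.   -0. ]
```

View pics/c7.png

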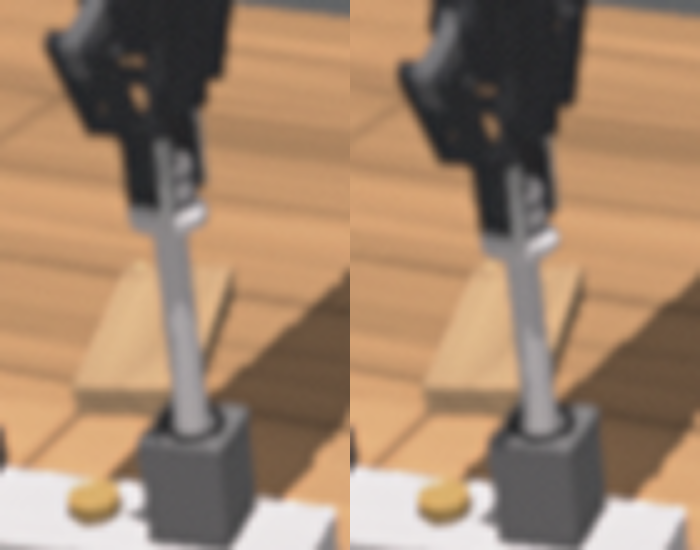

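Not slipping: in both crops the fingers sit the same way on the flange. The tube is past the seal (drag about 7 N). I'm continuing in small, force-checked steps.

Call:
servo_tool(increments=[0,0,0.4,0,0,0,10,0,0,0.4,0,0,0,10,0,0,0.4,0,0,0,10,0,0,0.4,0,0,0,10,0,0,0.4,0,0,0,10,0,0,0.4,0,0,0,10,0,0,0.4,0,0,0,10,0,0,0,0,0,0,10])

```text
clock: 14.85
tcp_pos: [0.5876, -0.1197, 0.2073]
orientation: [3.141, -0.0, 0.003]
contact_force: [0.4, 0.5, 4.6]
grip_width: 0.024
```

Call:
servo_tool(increments=[0,0,0.4,0,0,0,10,0,0,0.4,0,0,0,10,0,0,0.4,0,0,0,10,0,0,0.4,0,0,0,10,0,0,0.4,0,0,0,10,0,0,0.4,0,0,0,10,0,0,0.4,0,0,0,10,0,0,0,0,0,0,10])

```text
clock: 15.85
tcp_pos: [0.5876, -0.1196, 0.2046]
orientation: [3.141, -0.0, 0.003]
contact_force: [-0.3, -0.3, 5.8]
grip_width: 0.024
```

Call:
servo_tool(increments=[0,0,0.4,0,0,0,10,0,0,0.4,0,0,0,10,0,0,0.4,0,0,0,10,0,0,0.4,0,0,0,10,0,0,0.4,0,0,0,10,0,0,0.4,0,0,0,10,0,0,0.4,0,0,0,10,0,0,0,0,0,0,10])

```text
clock: 16.85
tcp_pos: [0.5878, -0.1197, 0.2026]
orientation: [3.141, -0.0, 0.004]
contact_force: [-1.9, 0.7, 11.0]
grip_width: 0.0237
```

Call:
servo_tool(increments=[0,0,0.3,0,0,0,10,0,0,0,0,0,0,10,0,0,0,0,0,0,10,0,0,0,0,0,0,10,0,0,0,0,0,0,10,0,0,0,0,0,0,10,0,0,0,0,0,0,10,0,0,0,0,0,0,10])

```text
clock: 17.85
tcp_pos: [0.5879, -0.1198, 0.2025]
orientation: [3.141, -0.0, 0.004]
contact_force: [-1.7, 0.2, 12.2]
grip_width: 0.0237
```

```bash
python3 st.py
```

```text
17.85 [ 0.5879 -0.1198  0.2025] [ 3.1413e+00 -4.0000e-04  4.1000e-03] [-1.73  0.21 12.21] [0.17 0.56 0.01] 0.0237 tau [  0.1 -44.4   2.1 -22.6   0.1  -0.8  -0. ]
```

Call:
servo_tool(increments=[0,0,0.3,0,0,0,10,0,0,0,0,0,0,10,0,0,0,0,0,0,10,0,0,0,0,0,0,10,0,0,0,0,0,0,10,0,0,0,0,0,0,10,0,0,0,0,0,0,10,0,0,0,0,0,0,10])

```text
clock: 18.85
tcp_pos: [0.588, -0.1198, 0.2025]
orientation: [3.141, -0.0, 0.005]
contact_force: [-2.5, 0.9, 12.7]
grip_width: 0.0239
```

```bash
python3 st.py; python3 - <<'E'
from h import *
p,d=grab_frame('scene');cv2.imwrite('pics/sc8.png',p[:,:,::-1])
p,d=grab_frame('side');cv2.imwrite('pics/s8.png',p[:,:,::-1])
i=[cv2.resize(cv2.imread(f'pics/{n}.png')[100:210,205:275],None,fx=5,fy=5,interpolation=cv2.INTER_CUBIC) for n in ('sc7','sc8')]
cv2.imwrite('pics/c8.png',np.hstack(i))
E
```

```text
18.85 [ 0.588  -0.1198  0.2025] [ 3.1413e+00 -4.0000e-04  4.7000e-03] [-2.51  0.92 12.67] [0.17 0.73 0.03] 0.0239 tau [  0.1 -43.5   2.1 -22.3   0.1  -1.   -0. ]
```

View pics/c8.png

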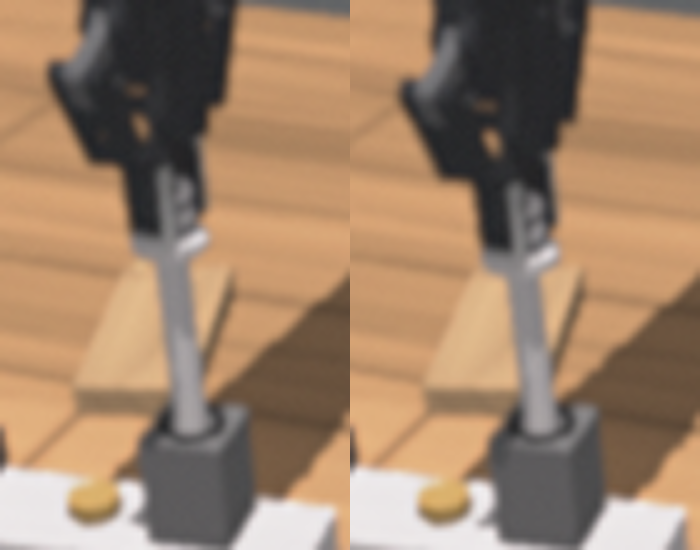

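Call:
servo_tool(increments=[-0.4,0,0.1,0,0,0,10,0,0,0.1,0,0,0,10,0,0,0.1,0,0,0,10,0,0,0,0,0,0,10,0,0,0,0,0,0,10,0,0,0,0,0,0,10,0,0,0,0,0,0,10,0,0,0,0,0,0,10])

```text
clock: 19.95
tcp_pos: [0.5879, -0.1198, 0.2025]
orientation: [3.141, -0.0, 0.006]
contact_force: [-2.1, 1.1, 14.7]
grip_width: 0.0236
```

```bash
python3 st.py
```

```text
19.95 [ 0.5879 -0.1198  0.2025] [ 3.1412e+00 -4.0000e-04  5.8000e-03] [-2.06  1.05 14.74] [0.22 0.7  0.02] 0.0236 tau [  0.1 -42.9   2.1 -21.7   0.1  -0.9  -0. ]
```

Bottomed: at about 15 N, z stays at 0.2025 with further command. I'm unloading part of the push, then releasing.

Call:
servo_tool(increments=[0,0,-0.8,0,0,0,10,0,0,-0.7,0,0,0,10,0,0,0,0,0,0,10,0,0,0,0,0,0,10,0,0,0,0,0,0,30,0,0,0,0,0,0,34,0,0,-1,0,0,0,38,0,0,0,0,0,0,44])

```text
clock: 20.95
tcp_pos: [0.5864, -0.1196, 0.2024]
orientation: [3.142, -0.0, -0.0]
contact_force: [0.1, -0.3, -0.1]
grip_width: 0.0442
```

```bash
python3 st.py
```

```text
20.95 [ 0.5864 -0.1196  0.2024] [ 3.1415e+00 -1.0000e-04 -4.0000e-04] [ 0.13 -0.31 -0.1 ] [0.04 0.02 0.02] 0.0442 tau [  0.  -51.1   2.3 -26.1   0.    0.   -0. ]
```

Call:
servo_tool(increments=[0,0,-4,0,0,0,50,0,0,-6,0,0,0,50,0,0,-10,0,0,0,50,0,0,-10,0,0,0,50,0,0,-10,0,0,0,50,0,0,-10,0,0,0,50,0,0,-8,0,0,0,50,0,0,-4,0,0,0,50])

```text
clock: 21.95
tcp_pos: [0.5867, -0.1194, 0.2651]
orientation: [-3.142, -0.0, -0.001]
contact_force: [0.3, 0.4, -0.2]
grip_width: 0.05
```

```bash
python3 st.py; python3 - <<'E'
from h import *
p,d=grab_frame('scene');cv2.imwrite('pics/sc9.png',p[:,:,::-1])
p,d=grab_frame('side');cv2.imwrite('pics/s9.png',p[:,:,::-1])
i=[cv2.resize(cv2.imread('pics/sc9.png')[100:220,165:285],None,fx=3.3,fy=3.3,interpolation=cv2.INTER_CUBIC),cv2.resize(cv2.imread('pics/s9.png')[200:320,310:430],None,fx=3.3,fy=3.3,interpolation=cv2.INTER_CUBIC)]
cv2.imwrite('pics/c9.png',np.hstack(i))
E
```

```text
21.95 [ 0.5867 -0.1194  0.2651] [-3.1416e+00 -1.0000e-04 -9.0000e-04] [ 0.3   0.38 -0.2 ] [-0.01  0.05 -0.02] 0.05 tau [  0.  -49.4   2.1 -28.2   0.   -0.    0. ]
```

View pics/c9.png

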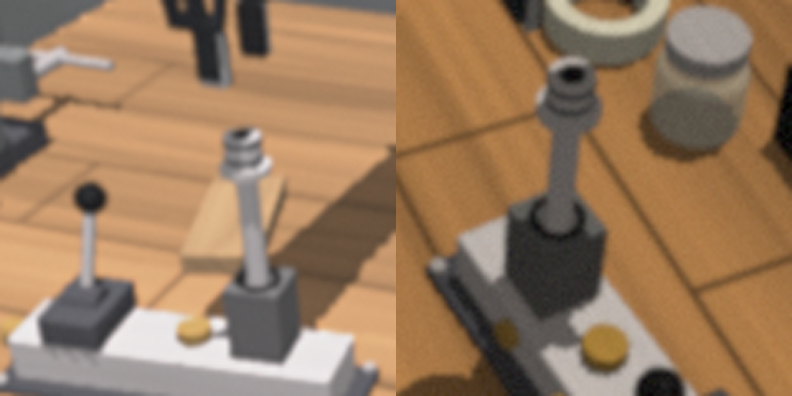

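The tube stands upright in the collet (scene px (238,140) for its head, side (363,222)) and the lever still leans towards the robot. Next, the lever.

Call:
servo_tool(increments=[-5,12,0,0,0,0,30,-9,20,0,0,0,0,10,-10,22,0,0,0,0,0,-10,22,0,0,0,0,0,-10,22,0,0,0,0,0,-10,22,0,0,0,0,0,-8,17,0,0,0,0,0,-5,12,0,0,0,0,0])

```text
clock: 23.05
tcp_pos: [0.5186, -0.2698, 0.2643]
orientation: [3.142, -0.002, -0.001]
contact_force: [0.1, 0.8, -0.1]
grip_width: 0.0001
```

```bash
python3 st.py; python3 - <<'E'
from h import *
print('head top',tri(ray('scene',238,140.3),ray('side',362.7,222.1)))
T=pose();p,d=grab_frame('wrist');cv2.imwrite('pics/w10.png',p[:,:,::-1])
print('ball pred px',proj('wrist',(.570,-.267,.141),T))
E
```

```text
23.05 [ 0.5186 -0.2698  0.2643] [ 3.1416e+00 -2.0000e-03 -7.0000e-04] [ 0.08  0.85 -0.06] [ 0.04  0.03 -0.05] 0.0001 tau [ -0.4 -47.3   2.8 -27.8   0.1   0.   -0.2]
head top (array([ 0.58673161, -0.11990153,  0.22226859]), [np.float64(0.0012096295848853134), np.float64(0.0012096295848855105)])
ball pred px (np.float64(381.48367396301546), np.float64(188.19251733661542))
```

View pics/w10.png

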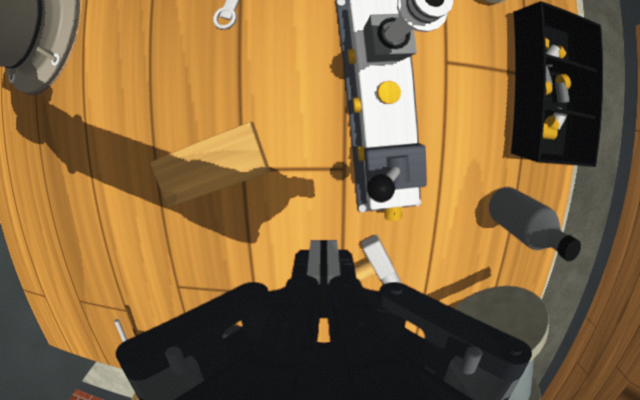

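Call:
servo_tool(increments=[0,0,10,0,0,0,0,0,0,22,0,0,0,0,0,0,25,0,0,0,0,0,0,25,0,0,0,0,0,0,25,0,0,0,0,0,0,20,0,0,0,0,0,-1,10,0,0,0,0,0,-1,5,0,0,0,0])

```text
clock: 24.1
tcp_pos: [0.5197, -0.2656, 0.1219]
orientation: [-3.141, -0.002, 0.001]
contact_force: [1.1, 0.1, -0.1]
grip_width: 0.0002
```

Call:
servo_tool(increments=[4,0,0,0,0,0,0,7,0,0,0,0,0,0,7,0,0,0,0,0,0,8,-1,0,0,0,0,0,8,-1,0,0,0,0,0,8,-1,0,0,0,0,0,8,-1,0,0,0,0,0,5,-1,0,0,0,0,0])

```text
clock: 25.1
tcp_pos: [0.5752, -0.2614, 0.1225]
orientation: [3.142, 0.0, 0.0]
contact_force: [-0.9, -0.6, 0.4]
grip_width: -0.0002
```

```bash
python3 st.py; python3 - <<'E'
from h import *
p,d=grab_frame('scene');cv2.imwrite('pics/sc11.png',p[:,:,::-1])
cv2.imwrite('pics/c11.png',cv2.resize(p[100:240,140:290,::-1],None,fx=4,fy=4,interpolation=cv2.INTER_CUBIC))
E
```

```text
25.1 [ 0.5752 -0.2614  0.1225] [3.1415e+00 3.0000e-04 4.0000e-04] [-0.95 -0.62  0.35] [-0.06  0.22  0.01] -0.0002 tau [ -0.2 -57.2   3.5 -23.8  -0.1  -0.3   0. ]
```

View pics/c11.png

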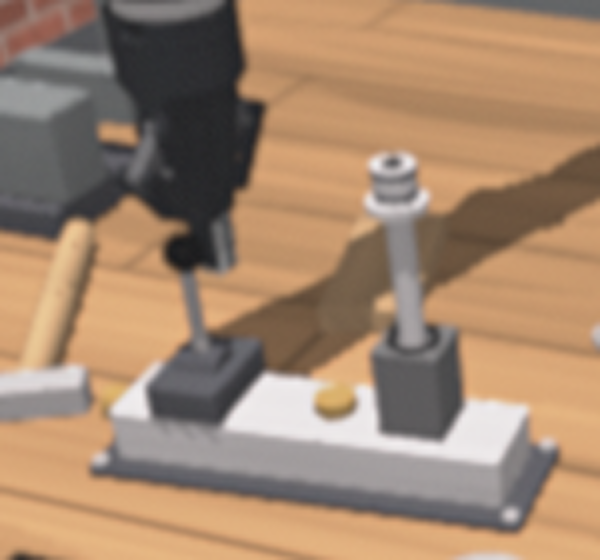

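Call:
servo_tool(increments=[4,0,0,0,0,0,0,5,-1,0,0,0,0,0,5,0,0,0,0,0,0,5,-1,0,0,0,0,0,4,0,0,0,0,0,0,4,-1,0,0,0,0,0,3,0,0,0,0,0,0,2,0,0,0,0,0,0])

```text
clock: 26.15
tcp_pos: [0.6066, -0.2584, 0.1224]
orientation: [-3.141, -0.0, 0.0]
contact_force: [-1.2, 0.4, -0.8]
grip_width: -0.0003
```

```bash
python3 st.py; python3 - <<'E'
from h import *
p,d=grab_frame('scene');cv2.imwrite('pics/sc12.png',p[:,:,::-1])
p2,d=grab_frame('side')
cv2.imwrite('pics/c12.png',np.hstack([cv2.resize(p[120:240,150:270,::-1],None,fx=3.3,fy=3.3,interpolation=cv2.INTER_CUBIC),cv2.resize(p2[250:370,330:450,::-1],None,fx=3.3,fy=3.3,interpolation=cv2.INTER_CUBIC)]))
E
```

```text
26.15 [ 0.6066 -0.2584  0.1224] [-3.1414e+00 -1.0000e-04  3.0000e-04] [-1.21  0.44 -0.75] [0.11 0.22 0.02] -0.0003 tau [ -0.1 -60.9   4.1 -25.   -0.   -0.3   0. ]
```

View pics/c12.png

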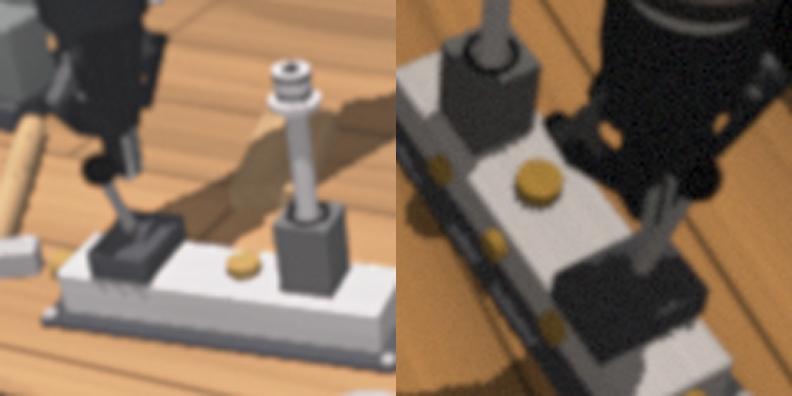

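Call:
servo_tool(increments=[2,0,0,0,0,0,0,2,0,0,0,0,0,0,1,0,0,0,0,0,0,1,0,0,0,0,0,0,1,0,0,0,0,0,0,1,0,0,0,0,0,0,0,0,0,0,0,0,0,0,0,0,0,0,0,0])

```text
clock: 27.25
tcp_pos: [0.6146, -0.2585, 0.1226]
orientation: [3.142, -0.0, 0.0]
contact_force: [-0.7, -0.3, -0.8]
grip_width: 0.0002
```

```bash
python3 st.py
```

```text
27.25 [ 0.6146 -0.2585  0.1226] [ 3.1415e+00 -1.0000e-04  4.0000e-04] [-0.68 -0.29 -0.83] [ 0.01  0.19 -0.01] 0.0002 tau [ -0.2 -61.5   4.1 -25.1  -0.   -0.2  -0. ]
```

Still free; going on in small steps.

Call:
servo_tool(increments=[1,0,0,0,0,0,0,1,0,0,0,0,0,0,1,0,0,0,0,0,0,1,0,0,0,0,0,0,0,0,0,0,0,0,0,0,0,0,0,0,0,0,0,0,0,0,0,0,0,0,0,0,0,0,0,0])

```text
clock: 28.25
tcp_pos: [0.6152, -0.2586, 0.1223]
orientation: [-3.14, 0.002, 0.01]
contact_force: [-11.4, 1.3, 6.7]
grip_width: 0.0
```

```bash
python3 st.py; python3 - <<'E'
from h import *
p,d=grab_frame('scene');cv2.imwrite('pics/sc13.png',p[:,:,::-1])
p2,d=grab_frame('side')
cv2.imwrite('pics/c13.png',np.hstack([cv2.resize(p[120:240,150:270,::-1],None,fx=3.3,fy=3.3,interpolation=cv2.INTER_CUBIC),cv2.resize(p2[250:370,330:450,::-1],None,fx=3.3,fy=3.3,interpolation=cv2.INTER_CUBIC)]))
E
```

```text
28.25 [ 0.6152 -0.2586  0.1223] [-3.1402e+00  1.8000e-03  1.0000e-02] [-11.44   1.26   6.66] [ 0.43  2.28 -0.03] 0.0 tau [ -1.7 -58.4   2.7 -28.9  -0.6  -3.5  -0. ]
```

View pics/c13.png

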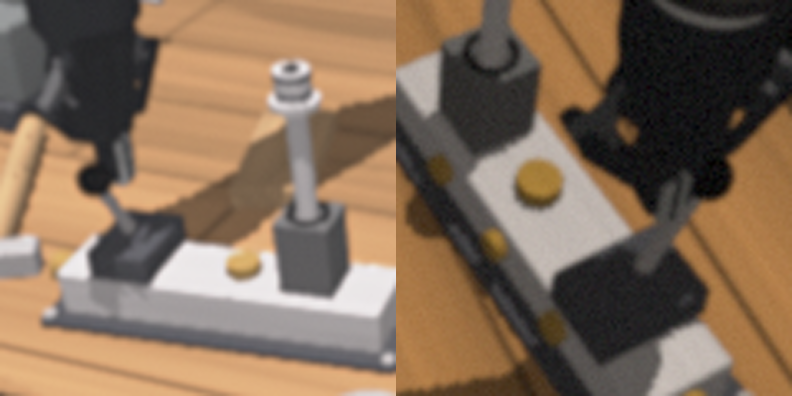

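The lever is at its end stop (11 N, no further travel, and at the predicted place). Now backing off and up.

Call:
servo_tool(increments=[-4,0,0,0,0,0,0,-8,0,0,0,0,0,0,-14,0,0,0,0,0,0,-18,0,0,0,0,0,0,-18,0,-10,0,0,0,0,-14,0,-20,0,0,0,0,-8,0,-30,0,0,0,0,0,0,-30,0,0,0,0])

```text
clock: 29.35
tcp_pos: [0.5331, -0.2589, 0.2142]
orientation: [3.141, -0.002, 0.001]
contact_force: [0.7, -0.3, 0.2]
grip_width: 0.0004
```

Call:
servo_tool(increments=[-5,0,-25,0,0,0,0,-8,0,-20,0,0,0,0,-5,0,-10,0,0,0,0,0,0,-5,0,0,0,0,0,0,0,0,0,0,0,0,0,0,0,0,0,0,0,0,0,0,0,0,0,0,0,0,0,0,0,0])

```text
clock: 30.35
tcp_pos: [0.5165, -0.2584, 0.2721]
orientation: [-3.141, -0.0, 0.001]
contact_force: [0.1, 0.2, 0.4]
grip_width: -0.0
```

```bash
python3 st.py; python3 - <<'E'
from h import *
p,d=grab_frame('scene');cv2.imwrite('pics/sc14.png',p[:,:,::-1])
p2,d=grab_frame('side');cv2.imwrite('pics/s14.png',p2[:,:,::-1])
cv2.imwrite('pics/c14.png',np.hstack([cv2.resize(p[120:240,150:270,::-1],None,fx=3.3,fy=3.3,interpolation=cv2.INTER_CUBIC),cv2.resize(p2[250:370,330:450,::-1],None,fx=3.3,fy=3.3,interpolation=cv2.INTER_CUBIC)]))
cv2.imwrite('pics/c14r.png',np.hstack([cv2.resize(p[150:270,350:470,::-1],None,fx=3.3,fy=3.3,interpolation=cv2.INTER_CUBIC),cv2.resize(p2[100:220,220:340,::-1],None,fx=3.3,fy=3.3,interpolation=cv2.INTER_CUBIC)]))
E
```

```text
30.35 [ 0.5165 -0.2584  0.2721] [-3.1414e+00 -1.0000e-04  1.0000e-03] [0.07 0.22 0.45] [-0.04 -0.   -0.06] -0.0 tau [ -0.  -46.    2.4 -28.1   0.    0.    0. ]
```

View pics/c14.png

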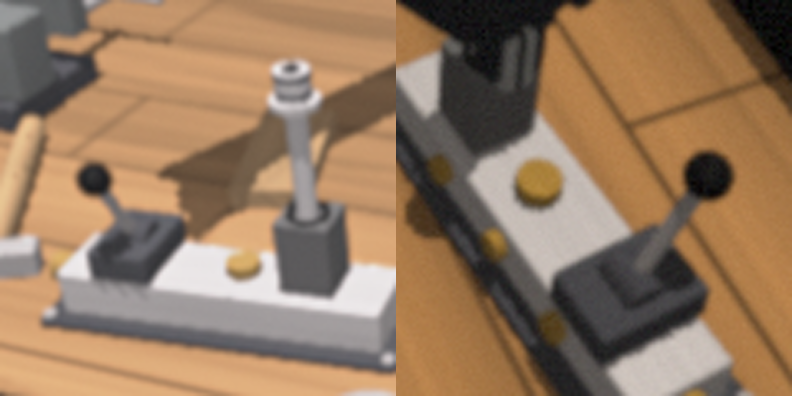

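View pics/c14r.png

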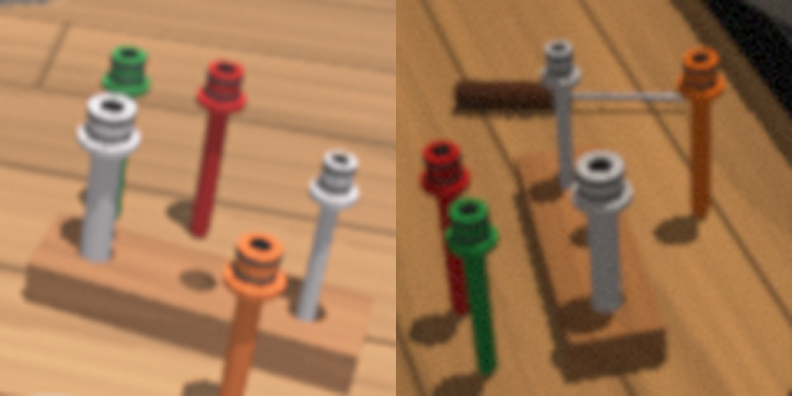

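```bash
python3 - <<'E'
from h import *
b,r=tri(ray('scene',*f((93,179),3.3,(150,120))),ray('side',*f((312,176),3.3,(330,250))));print('ball',b,r)
# angle about pivot from world: pivot estimated between start and end ball
a=np.array([.5702,-.2669,.141]);c=(a+b)/2;h=np.linalg.norm((b-a)[:2])/2;print('half chord mm',h*1e3,'swing',2*np.arcsin(min(1,h/.080)))
E
```

```text
ball [ 0.64039904 -0.26014571  0.13829498] [np.float64(0.0008767344553340953), np.float64(0.000876734455334114)]
half chord mm 35.26161309890018 swing 0.9129129985323933
```

```bash
python3 - <<'E'
from h import *
T=pose();np.save('pics/w15T.npy',T);p,d=grab_frame('wrist');cv2.imwrite('pics/w15.png',p[:,:,::-1])
cv2.imwrite('pics/c15.png',cv2.resize(p[60:260,330:480,::-1],None,fx=4,fy=3.0*4/3,interpolation=cv2.INTER_CUBIC)[:600*2:1][:600])
E
```

```text
(no output)
```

View pics/w15.png

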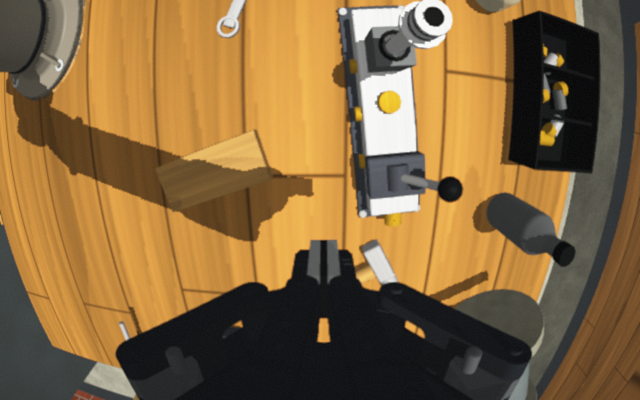

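View pics/c15.png

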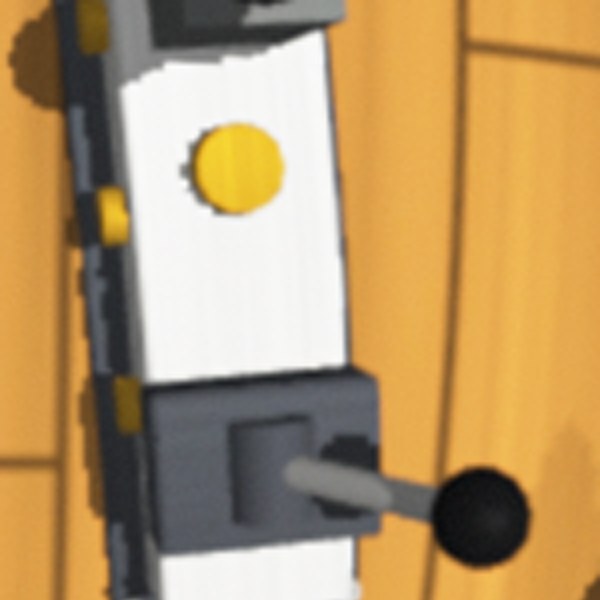

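```bash
python3 - <<'E'
from h import *
T=np.load('pics/w15T.npy')
g=lambda p:f(p,4,(330,60))
ball=at_z('wrist',*g((481,516)),.137,T)
plug=at_z('wrist',*g((239,168)),.057,T)
# block top edges corners of grey housing? use white top edges at z=.045
L=[at_z('wrist',*g(p),.045,T) for p in [(128,150),(146,360)]];Rr=[at_z('wrist',*g(p),.045,T) for p in [(330,90),(347,340)]]
print(ball,plug,L,Rr,sep='\n')
# initial wrist frame w10: ball at (381,188) pose
yd=np.array(Rr[1][:2])-Rr[0][:2];yd/=np.linalg.norm(yd);yd=-yd;xd=np.array([yd[1],-yd[0]]);print('yaw',np.arctan2(-yd[0],yd[1]))
for yaw in (.10,.12,.14):
    xd=np.array([np.cos(yaw),np.sin(yaw)])
    d=(ball-plug)[:2]@xd; rmid=((np.array(Rr[0])+L[0])[:2]/2)
    print(yaw,'ball x in manifold mm',d*1e3, 'via edges',((ball[:2]-rmid)@xd)*1e3,'initial',((np.array([.5702,-.2669])-plug[:2])@xd)*1e3)
i=cv2.imread('pics/w10.png');
E
```

```text
[ 0.64030741 -0.25888848  0.137     ]
[ 0.59167276 -0.17674964  0.057     ]
[array([ 0.56059075, -0.1722853 ,  0.045     ]), array([ 0.56713405, -0.23566357,  0.045     ])]
[array([ 0.62218281, -0.15112678,  0.045     ]), array([ 0.63026594, -0.22798007,  0.045     ])]
yaw 0.10479088370295904
0.1 ball x in manifold mm 40.19147789053435 via edges 38.97417752852709 initial -30.36550763321363
0.12 ball x in manifold mm 38.45187827072883 via edges 36.93490140922742 initial -32.110443629147575
0.14 ball x in manifold mm 36.69689841229988 via edges 34.88085182182284 initial -33.8425358757634
```

The ball is 37–40 mm beyond the manifold's centre line (38 mm expected fully open), and everything else stands as it should. Handing in.

```bash
python3 -c "
from bench import *
print(get_obs()['clock'],hand_in())"
```

```text
the job is handed in; nothing more can be done
30.5 None
```

I took the middle aluminium tube from the rack, pushed it down into the collet until it bottomed, and let go. I then swung the valve lever over to its far stop and handed in at 30.5 s with the arm clear of everything.

**Tube**
- The push peaked near 10 N at the seal and settled to about 7 N of drag.
- It then rose steeply to about 15 N (16 N counting the tube's weight) with no further travel, at about 31–32 mm depth. The camera height of the tube's head agrees with that depth.
- I eased the push off before opening the fingers, and the tube is standing upright.

**Lever**
- It moved freely, then stopped hard at 11 N, within 1 mm of where I expected the stop.
- The wrist camera puts its ball about 37–40 mm past the manifold's centre line (38 mm expected when fully open).

**Rack and look-alikes:** the last pictures show the thick and thin tubes and the green, red and orange look-alikes still standing in place.

**Checks that disagreed**
- The fixed-camera estimate of the lever swing was 0.91 rad instead of 1.0. Its reading of the lever's starting position was also short by several millimetres, so I relied on the force stop and the wrist view.
- Before insertion, the wrist and side cameras differed by about 1.5 mm on the tube's alignment. I split the difference and the tube entered the bore cleanly.

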